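Release the eccentric cam, then slide the dish home under the sieve

ROBOT

A 6-joint arm with a two-finger parallel gripper is mounted at the origin on a cart in front of the work surface, level with it; the furniture and walls round the work are solid. World frame = base frame: x ahead of the robot, y to its left, z up, the work surface at z = 0. Lengths are in m, angles in rad, forces in N, time in s.
With the tool pointing down it reaches from about 0.4 to 0.825 m from the base axis. Payload 7 kg.
Tool frame: the origin (TCP) lies midway between the tips of the shut fingers; the grasp point (between the pads) lies 19 mm behind it; z points along the fingers, x is the direction in which the jaws open and shut, and the axes are right-handed (so a half turn about z gives the same grasp; the last joint's range is limited). The gripper opens to 85 mm and grips with 20 to 120 N. Pads are 22 mm wide; open, the fingers measure 114 mm over their backs; the gripper's body (76 mm by 85 mm) begins 54 mm behind the grasp point. The pads swing forward as they close: fully open they stand 13 mm farther back than shut.
Start: joints at [1.413, 0.359, 0.012, 0, -1.224, -0.288], TCP at [0.291, 0.609, 0.231] pointing down, gripper open.
Joint ranges: [-3.07, 3.07], [-1.43, 2.12], [-1.02, 1.25], [-3.03, 1.67], [-3.05, -0], [-3.03, 3.03]. Speed limits (rad/s): [2.39, 2.39, 3.01, 3.14, 3.14, 3.14].

INTERFACE

Orientations are given as a unit quaternion [w, x, y, z].
In Python, from workcell import r gives the robot as it stands.
- The arm moves only by the tool move_arm, never from a script. Its arguments are lists of equal length, an entry for each row: "offset": the shift along the tool's x, y, z in units of 25 mm (1.0 is 25 mm), a list of three; "twist": the turn, a rotation vector about the tool's x, y, z in units of 6 degrees (1.0 is 6 degrees), a list of three; "gripper": the finger opening in mm, from 0 to 85.4. A call has 1 to 5 rows; each row is the pose to reach, as a shift and turn from the pose measured when the call began, along the tool's axes at that moment; what a row does not reach only later rows make up. A row lasts 1/12 s, in which the tool goes at most 41.7 mm and 7.16 degrees, less where a joint would pass 70% of its speed; a pose out of reach is approached as far as the arm can. A call with a gripper value outside its range is refused whole. The fingers move at their own pace and stop on an object; "grip_force" is the grip in N (left out, the last holds). Time passes only in rows, so rows that repeat a pose let the fingers close. It gives the time, the measured TCP pose, the force and the opening at its end, in the units of the state.
- r.observe(): the state, without advancing time (a new reading comes with each control period).
- r.get_image(name): name is "scene" or "side" or "wrist"; returns the picture (480x640x3 uint8, red, green, blue); there is no depth.
- r.calibration(name): a dict with "fovy" (degrees; the focal length in pixels is half the picture's height over the tangent of half this angle, whatever the lens; pixels are square), "cx", "cy" (the principal point, pixels), "extrinsics" (4x4, takes a point from camera to world coordinates); the wrist camera has in their place "tool_from_camera" (4x4, takes a point from camera to tool coordinates, whose origin is the TCP and whose axes are the tool frame's). Camera axes: x right, y down, z forward; pixel columns grow to the right and rows downward; lengths in m; the calibration is good to about 2 mm. A picture is of the moment at which its call begins: read the wrist's pose just before it. calibration takes no time and is no camera call.
- r.job_done(): hands the job in, once; it reports no verdict.
Trained networks look in the newest picture that a camera, given by its name, has taken for a name from the list of things; names that differ only in an ending like _2 or _b are one class to them, and where a whole thing is asked for, a point or a joint stands for the part that bears it (a point fixed in the world has none). Each returns a list of dicts, best first, with "p" (0 to 1); they miss things now and then, are a little off and sometimes report something else, mostly with a low value. They report only what shows in the picture. A call takes as long as a camera call. They do not tell look-alikes from the thing itself.
- r.recognise(name, camera): "uv" ([column, row] in pixels, amid what is visible of it).
- r.outline_of(name, camera): "mask" (480x640 bool, what is visible of it) and "uv" ([column, row] in pixels, amid what is visible of it).
The state is a dict: "t": time; "joints": joint angles; "qd": joint speeds; "joint_torque": joint torques, N m; "tcp_pos": TCP position; "eef_rot": TCP orientation; "contact_force": force on the tool from outside, world axes, zero at the start; "torque": the same for the moment, N m; "finger_gap": finger opening in m.
Only numpy, scipy, OpenCV 4.12 (cv2) and the standard library are available. Lean on these libraries where they do the work, as an engineer would, in place of code of your own. Each camera call takes 0.05 s, during which the arm holds its last target.

TASK

The slide of the sifting stand is blocked by its eccentric cam. While the slide is still back, push the cam's lever round with the fingertips until the cam's low point faces the slide's follower arm (lever pointing straight forward along the track); only then push the slide forward, fully home, so that the glass dish sits under the sieve. Only push: leave the dish sitting in its well on the slide, without lifting it or pushing it directly, and leave the other things on the table where they are.

Things in the scene. Friction and masses are not known exactly. Their poses are not given: they have to be found in the camera images.
- stand: Sifting stand, fixed to the table: wooden board 15 mm thick, from -125 to +125 mm in its x, -105 to +155 mm in its y; origin on the table. x = the way the slide runs forward, away from the robot; y left, z up. The slide runs between rails at y = -35 mm; the sieve stands on a legged table over the far end (x 0 to 110, y -97 to +27 mm, top 88 mm above the table); the cam is left of the track.
- cam (a joint): Angle of the cam lever from the stand's x axis, rad, positive to the left (anticlockwise from above). 0 = low point faces the follower arm, lever pointing straight forward (+x of the stand). Stops at -0.7 and 2.8; starts at 1.8 to 2.6, lever pointing back and left. About 2 N of friction at the post; stays put. Away from the low point the cam jams the slide short; the slide cannot turn it.
- cam_pivot (a point): Point on the cam's upright pivot axis, 73 mm above the table, at x = +24, y = +95 mm of the stand. The cam is a wooden disc, 68 mm across, 16 mm thick, pivoting 12 mm off its centre: its rim is 46 mm from the pivot on the high side, under the steel lever, and 22 mm on the low side.
- lever_post (a point): The upright dark wooden post at the end of the cam lever, 20 mm in diameter, free from 56 to 96 mm above the table; this point lies on its axis 73 mm above the table, 75 mm from the pivot axis. The lever bar below it has its top at 52 mm.
- follower (a joint): Travel of the slide, m: 0 = back (start), 0.09 = fully home against the end stop, reached only with the cam at its low point. About 2 N of friction, no spring. The slide is a wooden plate with a push block at its rear, the glass dish in a round well, and a follower arm reaching left from the push block (top 44 mm above the table) whose front face meets the cam rim.
- push_block (a point): The upright push block at the rear of the slide: 16 mm thick (x), 60 mm wide (y), top 85 mm above the table. This point is at its middle, 61 mm above the table; its rear face is 8 mm behind it. Moves with the slide along the stand's x.
- dish (a point): Centre (half-way up) of the loose glass dish, 55 mm wide, 19 mm high, standing in the 5 mm deep well of the slide, 60 mm in front of the push block. Its bottom is 21 mm, its rim 40 mm above the table.
- sieve_axis (a point): Point under the centre of the round wooden sieve (92 mm wide) where the dish belongs, 22 mm above the table: at x = +55, y = -35 mm of the stand, 90 mm in front of the dish at the start.
- powder_jar: Loose bystander: straight glass jar with a cork, 44 mm wide, 70 mm high, standing beyond the stand; origin under its centre.
- hake_brush: Loose bystander: flat wooden brush, 82x37x9 mm, lying to the right of the stand; origin under its centre.
- blower: Loose bystander: dark red rubber bulb with a nozzle, 110x49x44 mm, lying to the left of the stand's far end; origin under its centre.
- stone_spur: Loose bystander: low grey stone, 30x82x36 mm, lying to the left of the stand; origin under its centre.
- brass_dish: Loose bystander: round brass dish, 60 mm wide, 13 mm high, beyond the stand; origin under its centre.
- glass_dish: The same glass dish, origin under its centre.
Things that resemble listed ones, but are neither listed nor needed, are in the scene too. What is shaped like the glass_dish but red is not meant.

How it is judged:
By the outcome, as a careful person would: the job done as asked, in the order asked, and still so for the second after the job is handed in, with the robot touching nothing.
It also fails if it takes over 50 s, if anything falls off the work surface, if the arm or the gripper's body presses on something with over 40 N, if the wrist force passes 120 N, or if a joint passes its speed limit or range.

## Working session

There is one attempt and no reset: what is moved stays moved. The work goes in short steps, Python scripts to look and compute and a tool call to move; the robot and the scene stay as the last step left them, time stands still between calls to the robot, and variables do not carry over. Pictures are saved under pics/ and viewed, and the job is handed in when it is done.

Besides the shell and the picture viewer there is one more tool, called after "Request:" as name(argument=value, ...) on one line, values as JSON. move_arm: Moves the arm, as the interface text tells. Its arguments: {"type":"object","properties":{"offset":{"type":"array","items":{"type":"array","items":{"type":"number"}}},"twist":{"type":"array","items":{"type":"array","items":{"type":"number"}}},"gripper":{"type":"array","items":{"type":"number"}},"grip_force":{"type":"number"}},"required":["offset","twist","gripper"]}

```bash
mkdir -p pics; ls
python3 - <<'E'
from workcell import r
import cv2
s=r.observe();print({k:s[k] for k in('t','tcp_pos','eef_rot','finger_gap','contact_force')})
for n in('scene','side','wrist'):
    cv2.imwrite(f'pics/{n}0.png',r.get_image(n)[:,:,::-1]); print(n,r.calibration(n))
E
```

```text
pics
{'t': 0.0, 'tcp_pos': array([0.29085647, 0.60858935, 0.23036479]), 'eef_rot': array([-6.58430371e-04, -5.33256282e-01,  8.45953339e-01, -5.03114290e-04]), 'finger_gap': 0.0853594046960181, 'contact_force': array([-0.50816903, -0.65595356, -0.92048738])}
scene {'fovy': 43.92872906889373, 'cx': 326.16055423328766, 'cy': 234.31361397309811, 'extrinsics': array([[ 0.67823129, -0.47864997,  0.55758096, -0.03924783],
       [-0.7346033 , -0.42202469,  0.53127503, -0.74724655],
       [-0.01898185, -0.76992816, -0.63784819,  0.75744866],
       [ 0.        ,  0.        ,  0.        ,  1.        ]])}
side {'fovy': 47.86123522058198, 'cx': 323.78187836795195, 'cy': 244.58936373744504, 'extrinsics': array([[ 0.98856553, -0.09191657,  0.11953882,  0.44946883],
       [-0.15018645, -0.52920506,  0.83509642, -0.92996317],
       [-0.01349865, -0.84350065, -0.5369585 ,  0.56632663],
       [ 0.        ,  0.        ,  0.        ,  1.        ]])}
wrist {'fovy': 65.20685711618677, 'cx': 314.1585522678099, 'cy': 240.66050046334718, 'tool_from_camera': array([[ 9.99999097e-01, -2.97664044e-04,  1.31068141e-03,
        -7.90074166e-04],
       [-8.28921933e-05,  9.59653047e-01,  2.81186810e-01,
        -7.14595684e-02],
       [-1.34149861e-03, -2.81186665e-01,  9.59652156e-01,
        -1.41906123e-01],
       [ 0.00000000e+00,  0.00000000e+00,  0.00000000e+00,
         1.00000000e+00]])}
```

View pics/scene0.png

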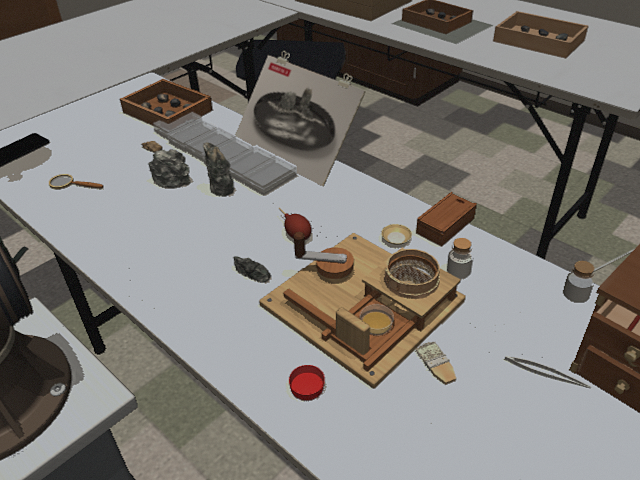

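View pics/side0.png

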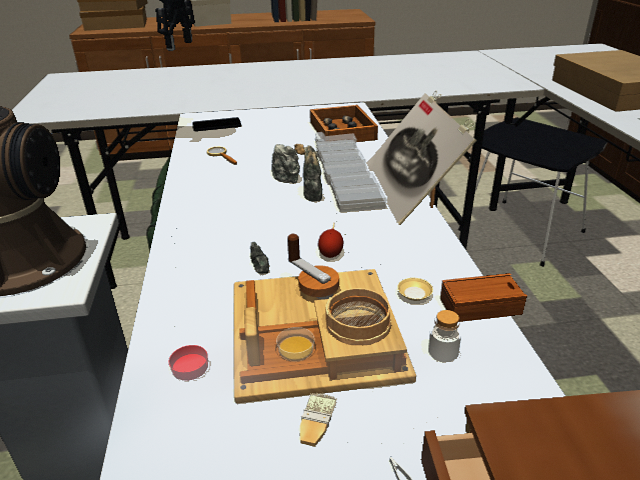

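View pics/wrist0.png

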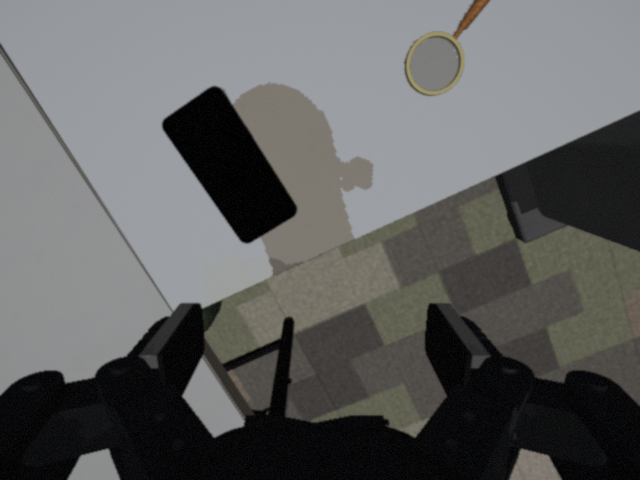

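The scene and side views show the stand. The lever post is at about (299,243) in the scene view and (293,247) in the side view, so the lever points back and left. I'll triangulate next.

```bash
cat > h.py <<'E'
from workcell import r
import numpy as np, cv2
def proj(n,P):
    c=r.calibration(n);f=240/np.tan(np.radians(c['fovy']/2));E=np.linalg.inv(c['extrinsics'])
    p=np.c_[np.atleast_2d(P),np.ones(len(np.atleast_2d(P)))]@E.T
    return np.c_[c['cx']+f*p[:,0]/p[:,2],c['cy']+f*p[:,1]/p[:,2]]
def ray(n,uv):
    c=r.calibration(n);f=240/np.tan(np.radians(c['fovy']/2));E=c['extrinsics']
    return E[:3,3],E[:3,:3]@np.array([(uv[0]-c['cx'])/f,(uv[1]-c['cy'])/f,1])
def atz(n,uv,z):
    o,d=ray(n,uv);return o+d*(z-o[2])/d[2]
E
python3 - <<'E'
from h import *
for n in('scene','side'):
    im=r.get_image(n)[:,:,::-1]
    if n=='scene': a=im[190:400,230:480]
    else: a=im[220:410,215:430]
    cv2.imwrite(f'pics/{n}c.png',cv2.resize(a,None,fx=3,fy=3)[:600,:800] if 0 else cv2.resize(a,None,fx=2.8,fy=2.8,interpolation=cv2.INTER_CUBIC))
    for k in('stand','lever_post','push_block','dish','cam_pivot','cam','follower'):
        try:
            d=r.recognise(k,n); print(n,k,[(np.round(x['uv'],1),round(x['p'],2)) for x in d[:3]])
        except Exception as e: print(n,k,e)
    d=r.outline_of('stand',n)
    if d:
        np.save(f'{n}_mask.npy',d[0]['mask'])
E
```

```text
scene stand [(array([363.5, 300.7]), 0.69)]
scene lever_post [(array([330.5, 259. ]), 0.57), (array([376.6, 317.3]), 0.43)]
scene push_block [(array([351.1, 327.3]), 0.84)]
scene dish [(array([305.6, 377.9]), 0.96), (array([377.9, 316.5]), 0.69)]
scene cam_pivot [(array([363.3, 298.7]), 0.89)]
scene cam [(array([328.9, 255.1]), 0.94)]
scene follower [(array([346.2, 328.9]), 0.84)]
side stand [(array([317.1, 330.4]), 0.92)]
side lever_post [(array([309.6, 272.8]), 0.93)]
side push_block [(array([260.6, 343.7]), 0.61)]
side dish [(array([186.7, 361.4]), 0.72), (array([297.7, 342.7]), 0.66)]
side cam_pivot [(array([315.2, 333.2]), 0.81)]
side cam [(array([310.8, 277.7]), 0.57)]
side follower [(array([263.5, 344. ]), 0.56)]
```

View pics/scenec.png

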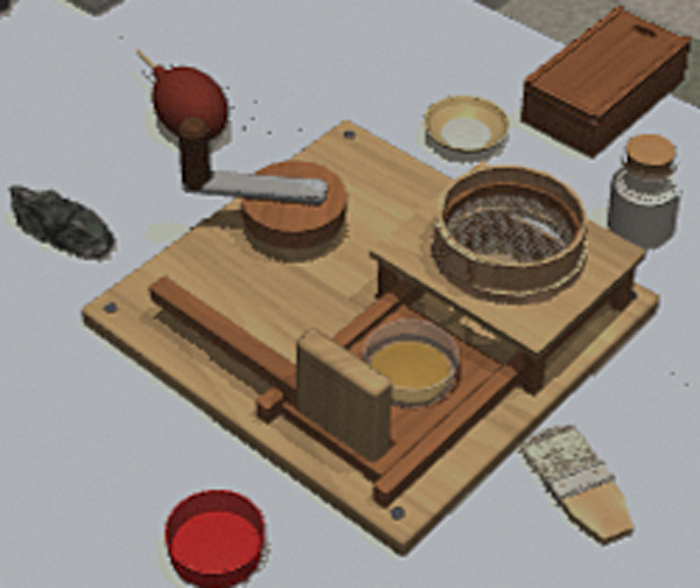

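View pics/sidec.png

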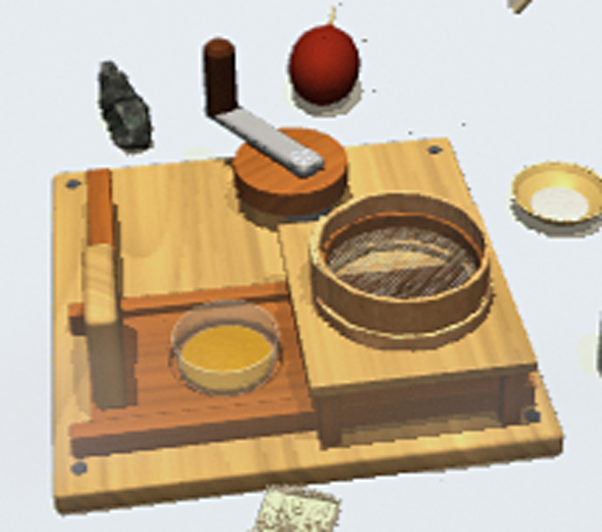

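Run:
```python
from h import *
from scipy.optimize import least_squares
C=np.array([[-.125,.155],[.125,.155],[.125,-.105],[-.125,-.105]])
uv={'scene':np.array([[259.6,301.8],[353.9,233.2],[465.4,296.1],[373.9,383.2]]),'side':np.array([[234.3,282.9],[374.3,269.6],[416,376],[234.6,398.6]])}
def T(p,P):
    c,s=np.cos(p[2]),np.sin(p[2]);P=np.atleast_2d(P)
    return np.c_[p[0]+c*P[:,0]-s*P[:,1],p[1]+s*P[:,0]+c*P[:,1],P[:,2]]
Q=np.c_[C,np.full(4,.015)]
def fit(ns): return least_squares(lambda p:np.concatenate([(proj(n,T(p,Q))-uv[n]).ravel() for n in ns]),[.6,-.2,0])
for ns in (['scene'],['side'],['scene','side']):
    f=fit(ns);print(ns,f.x,np.round(f.fun,1))
p=f.x;np.save('pose.npy',p)
piv=T(p,[[.024,.095,.073]])[0];print('pivot',piv)
for n,u in(('scene',(299.3,235)),('side',(293.2,236.4))):
    w=atz(n,u,.096);v=w-piv;a=np.arctan2(v[1],v[0])-p[2];print(n,w,np.hypot(v[0],v[1]),a)
print('pb',T(p,[[-.095,-.035,.061]]))
for nm in('stone_spur','blower','hake_brush','powder_jar','brass_dish'):
  for n in('scene','side'):
    r.get_image(n)
    for d in r.recognise(nm,n)[:2]: print(nm,n,d['p'],d['uv'],atz(n,d['uv'],.015))
for n in('scene','side'):
    im=r.get_image(n)[:,:,::-1].copy()
    for a in(1.8,2.1,2.4):
        q=T(p,[[.024+.075*np.cos(a),.095+.075*np.sin(a),.096]]);u=proj(n,q)[0];print(n,a,u)
    pts=T(p,[[.024,.095,.073],[.055,-.035,.022],[-.095,-.035,.061],[-.035,-.035,.03]])
    for u in proj(n,pts): cv2.circle(im,tuple(int(round(x)) for x in u),2,(255,0,0),-1)
    cv2.imwrite(f'pics/{n}1.png',cv2.resize(im[190:420,210:480],None,fx=2.6,fy=2.6))
print(r.observe()['t'])
```

```text
['scene'] [ 0.52406108 -0.31818227 -0.00741588] [-1.4 -1.3 -0.6 -1.2  1.4 -0.4  0.5  1.6]
['side'] [ 0.52408721 -0.32069242 -0.00614607] [-1.5 -0.6  0.9 -1.   1.7  0.3 -1.1 -0.2]
['scene', 'side'] [ 0.52400578 -0.31929298 -0.00681212] [-1.  -1.  -0.2 -0.9  1.9 -0.1  1.1  2.  -1.5 -1.1  0.7 -1.4  1.3 -0.4
 -1.3 -1. ]
pivot [ 0.54865237 -0.22445868  0.073     ]
scene [ 0.50661823 -0.16246291  0.096     ] 0.07490223552755146 2.1734274083575196
side [ 0.50790136 -0.16474639  0.096     ] 0.07229247780847384 2.1764626587045592
pb [[ 0.42876957 -0.35364502  0.061     ]]
stone_spur scene 0.61 [253.8, 269.7] [ 0.44747109 -0.09831544  0.015     ]
stone_spur side 0.87 [254.9, 257.5] [ 0.44096429 -0.09450748  0.015     ]
blower scene 0.57 [298.1, 225.8] [ 0.59230823 -0.06883282  0.015     ]
blower side 0.8 [330.3, 247.9] [ 0.58254208 -0.0860766   0.015     ]
hake_brush scene 0.79 [437.6, 362.0] [ 0.4963575  -0.46820327  0.015     ]
hake_brush side 0.64 [256.7, 259.7] [ 0.44389429 -0.10232126  0.015     ]
hake_brush side 0.6 [316.4, 416.9] [ 0.50200511 -0.47239888  0.015     ]
powder_jar scene 0.57 [463.0, 256.0] [ 0.73180706 -0.36290878  0.015     ]
powder_jar side 0.8 [443.9, 336.1] [ 0.71076583 -0.35480763  0.015     ]
brass_dish scene 0.6 [398.0, 232.6] [ 0.7065917 -0.2307187  0.015    ]
brass_dish side 0.74 [412.1, 290.5] [ 0.69605757 -0.23883485  0.015     ]
scene 1.8 [304.93084633 225.46730625]
scene 2.1 [299.93540379 233.01130354]
scene 2.4 [298.54331633 241.2923014 ]
side 1.8 [306.65789927 230.99338744]
side 2.1 [294.85812713 234.58610435]
side 2.4 [285.14677149 239.90300432]
2.15
```

The fit puts the stand at (0.524, -0.319) with yaw -0.007. The lever angle is about 2.17 rad, and both cameras agree. I'll push the post with shut fingers, tool y along the tangent. First I move over to it.

```bash
cat >> h.py <<'E'
from scipy.spatial.transform import Rotation as R
P=None
def tip(): 
    s=r.observe();q=s['eef_rot'];return np.array(s['tcp_pos']),R.from_quat([q[1],q[2],q[3],q[0]]),s
def down(th): return R.from_matrix(np.array([[np.cos(th),np.sin(th),0],[np.sin(th),-np.cos(th),0],[0,0,-1]]))
def rows(wps):
    p,q,s=tip();o=[];t=[]
    for w,th in wps:
        o.append(np.round(q.inv().apply(np.array(w)-p)/.025,2).tolist())
        t.append(np.round(np.degrees((q.inv()*down(th)).as_rotvec())/6,2).tolist())
    return o,t
def lin(a,tha,b,thb,n):
    return [(np.array(a)+(np.array(b)-a)*i/n,tha+(thb-tha)*i/n) for i in range(1,n+1)]
def theta():
    x=tip()[1].apply([1,0,0]);return np.arctan2(x[1],x[0])
pose=np.array([.5240,-.3193,-.0068])
def W(x,y,z):
    c,s=np.cos(pose[2]),np.sin(pose[2]);return np.array([pose[0]+c*x-s*y,pose[1]+s*x+c*y,z])
def lev(a,back,z,rad=.075):  # tool centre 'back' metres behind the post, in world
    return W(.024+rad*np.cos(a)-back*np.sin(a),.095+rad*np.sin(a)+back*np.cos(a),z)
E
python3 - <<'E'
from h import *
p,q,s=tip();th=theta();print(th)
tgt=lev(2.17,.045,.17);print(tgt)
w=lin(p,th%(2*np.pi),tgt,2.17+pose[2],20)
for k in range(0,20,5): print(rows(w[k:k+5]))
E
```

```text
-2.0166566909115895
[ 0.46943664 -0.18737137  0.17      ]
([[1.28, -1.01, 0.12], [2.57, -2.02, 0.25], [3.85, -3.03, 0.37], [5.13, -4.03, 0.49], [6.42, -5.04, 0.61]], [[0.0, -0.0, 1.0], [0.0, -0.0, 2.01], [0.0, -0.0, 3.01], [0.0, -0.0, 4.02], [0.0, -0.0, 5.02]])
([[7.7, -6.05, 0.74], [8.98, -7.06, 0.86], [10.27, -8.07, 0.98], [11.55, -9.08, 1.1], [12.83, -10.09, 1.23]], [[0.0, -0.0, 6.03], [0.0, -0.0, 7.03], [0.0, -0.0, 8.03], [0.0, -0.0, 9.04], [-0.0, -0.0, 10.04]])
([[14.12, -11.1, 1.35], [15.4, -12.1, 1.47], [16.68, -13.11, 1.59], [17.96, -14.12, 1.72], [19.25, -15.13, 1.84]], [[-0.0, -0.0, 11.05], [-0.0, -0.0, 12.05], [-0.0, -0.0, 13.06], [-0.0, -0.0, 14.06], [-0.0, -0.0, 15.06]])
([[20.53, -16.14, 1.96], [21.81, -17.15, 2.08], [23.1, -18.16, 2.21], [24.38, -19.17, 2.33], [25.66, -20.17, 2.45]], [[-0.0, -0.0, 16.07], [-0.0, -0.0, 17.07], [-0.0, -0.0, 18.08], [-0.0, -0.0, 19.08], [-0.0, -0.0, 20.09]])
```

Request:
move_arm(offset=[[1.28,-1.0,0],[2.57,-2.0,0],[3.85,-3.0,0],[5.13,-4.0,0],[6.42,-5.0,0]], twist=[[0,0,1],[0,0,2],[0,0,3],[0,0,4],[0,0,5]], gripper=[0,0,0,0,0])

```text
t: 2.57
tcp_pos: [0.3347, 0.4084, 0.2313]
eef_rot: [0.0, -0.294, 0.956, 0.0]
contact_force: [1.6, -1.1, -0.0]
finger_gap: 0.0257
```

Run:
```python
from h import *
p,q,s=tip();th=theta();print(p,th,s['joints'],s['finger_gap'])
w=lin(p,th%(2*np.pi),lev(2.17,.045,.17),2.17+pose[2],15)
print(rows(w[4::5]))
```

```text
[0.33471742 0.40844249 0.2312684 ] -2.54492211624276 [ 1.25606386e+00  1.16384335e-01 -3.10105777e-01  1.10437739e-04
 -1.14415772e+00 -6.59439016e-01] 0.025693721928079435
([[2.98, -7.58, 0.82], [5.96, -15.16, 1.63], [8.93, -22.74, 2.45]], [[0.0, 0.0, 5.01], [0.0, 0.0, 10.03], [0.0, 0.0, 15.04]])
```

Request:
move_arm(offset=[[0.6,-1.5,0],[1.2,-3.0,0],[1.8,-4.5,0],[2.4,-6.0,0],[3.0,-7.5,0]], twist=[[0,0,1],[0,0,2],[0,0,3],[0,0,4],[0,0,5]], gripper=[0,0,0,0,0])

```text
t: 2.98
tcp_pos: [0.3779, 0.2093, 0.2317]
eef_rot: [0.0, -0.034, 0.999, 0.0]
contact_force: [2.0, -0.2, -0.4]
finger_gap: -0.0001
```

Run:
```python
from h import *
p,q,s=tip();th=theta();print(p,th,s['joints'],s['finger_gap'])
w=lin(p,th%(2*np.pi),lev(2.17,.045,.17),2.17+pose[2],10)
print(rows(w[4::5]))
```

```text
[0.37793899 0.20933126 0.23165791] -3.0731422025389463 [ 9.65962479e-01 -5.69413485e-02 -4.89878981e-01  1.77925865e-04
 -1.13652731e+00 -8.97586333e-01] -0.0001326342349774565
([[-1.28, -8.04, 1.23], [-2.56, -16.08, 2.45]], [[0.01, 0.01, 5.0], [0.01, 0.0, 10.0]])
```

Request:
move_arm(offset=[[-0.26,-1.6,0.2],[-0.52,-3.2,0.4],[-0.78,-4.8,0.6],[-1.04,-6.4,0.8],[-1.3,-8.0,1.0]], twist=[[0,0,1],[0,0,2],[0,0,3],[0,0,4],[0,0,5]], gripper=[0,0,0,0,0])

```text
t: 3.4
tcp_pos: [0.4241, 0.0102, 0.2069]
eef_rot: [0.001, 0.228, 0.974, 0.001]
contact_force: [1.6, -0.0, 0.5]
finger_gap: -0.0001
```

```bash
cat >> h.py <<'E'
def TH(a): return .4+a*.74
def pushp(a,back,z):
    th=TH(a);post=W(.024+.075*np.cos(a),.095+.075*np.sin(a),z)
    t=th+pose[2];return post-back*np.array([np.sin(t),-np.cos(t),0]),t
E
python3 - <<'E'
from h import *
p,q,s=tip();th=theta();print(p,th,s['joints'],s['finger_gap'])
g,t=pushp(2.17,.045,.15);print(g,t)
w=lin(p,th%(2*np.pi),g,t,5)
print(rows(w))
E
```

```text
[0.42411645 0.01021013 0.20691828] 2.6818256486708347 [ 4.92760113e-01 -5.17007523e-02 -5.44425210e-01 -4.96802369e-04
 -1.07493674e+00 -9.52289378e-01] -6.373804577691453e-05
[ 0.4658316 -0.180931   0.15     ] 1.9989999999999999
([[-0.98, -1.22, 0.45], [-1.95, -2.45, 0.91], [-2.93, -3.67, 1.36], [-3.91, -4.89, 1.81], [-4.88, -6.12, 2.27]], [[0.03, 0.01, 1.3], [0.03, 0.01, 2.61], [0.03, 0.01, 3.91], [0.03, 0.01, 5.22], [0.03, 0.0, 6.52]])
```

Request:
move_arm(offset=[[-1.0,-1.2,0.5],[-1.95,-2.45,0.9],[-2.9,-3.7,1.4],[-3.9,-4.9,1.8],[-4.9,-6.1,2.3]], twist=[[0,0,1.1],[0,0,2.2],[0,0,3.3],[0,0,4.4],[0,0,5.5]], gripper=[0,0,0,0,0])

```text
t: 3.82
tcp_pos: [0.4668, -0.1829, 0.1494]
eef_rot: [0.001, 0.497, 0.867, 0.002]
contact_force: [1.5, 1.1, 0.8]
finger_gap: 0.0002
```

Run:
```python
from h import *
p,q,s=tip();th=theta();print(p,th,s['joints'][5],s['contact_force'])
g,t=pushp(2.17,.045,.068)
w=lin(p,th,g,t,4);w+=[w[-1]]
print(rows(w))
for n in('scene','side','wrist'): cv2.imwrite(f'pics/{n}2.png',r.get_image(n)[:,:,::-1])
a=cv2.imread('pics/scene2.png')[150:400,180:480];b=cv2.imread('pics/wrist2.png')
cv2.imwrite('pics/m2.png',np.hstack([cv2.resize(a,(400,333)),cv2.resize(b,(400,333))]))
```

```text
[ 0.46678003 -0.18294216  0.1493688 ] 2.100232990366078 -1.0579432247231362 [1.50507056 1.1073979  0.80293845]
([[0.02, -0.0, 0.81], [0.05, -0.0, 1.63], [0.07, -0.01, 2.44], [0.09, -0.01, 3.25], [0.09, -0.01, 3.25]], [[0.04, 0.01, 0.24], [0.04, 0.01, 0.48], [0.04, 0.01, 0.73], [0.04, 0.0, 0.97], [0.04, 0.0, 0.97]])
```

View pics/m2.png

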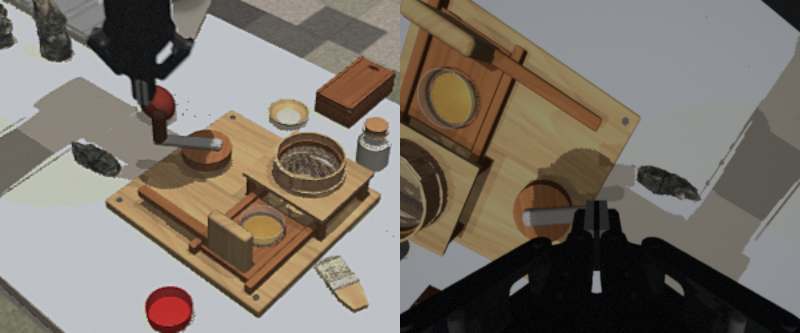

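The right half of the picture is the wrist view. It shows the fingers at about (597,210), behind the lever end, and the lever bar points straight at them. I'll descend behind the post.

Request:
move_arm(offset=[[0,0,0.8],[0,0,1.6],[0,0,2.4],[0,0,3.25],[0,0,3.25]], twist=[[0,0,0.25],[0,0,0.5],[0,0,0.75],[0,0,1],[0,0,1]], gripper=[0,0,0,0,0])

```text
t: 4.38
tcp_pos: [0.4634, -0.182, 0.0638]
eef_rot: [-0.003, 0.542, 0.84, -0.0]
contact_force: [-0.4, -0.3, -0.2]
finger_gap: 0.0001
```

Run:
```python
from h import *
p,q,s=tip();th=theta();print(p,th,s['joints'],s['contact_force'])
w=[pushp(a,b,.068) for a,b in((2.17,.035),(2.17,.025),(2.1,.021),(1.95,.021),(1.8,.021))]
print(rows(w))
```

```text
[ 0.46337573 -0.18203258  0.06375732] 1.9956424476855776 [ 0.0191161   0.25373948 -0.58106586 -0.00373772 -0.74108133 -1.16229446] [-0.4312663  -0.28669238 -0.17284597]
([[0.0, 0.51, -0.17], [0.0, 0.91, -0.17], [0.07, 1.28, -0.17], [0.18, 1.74, -0.18], [0.21, 2.2, -0.18]], [[-0.04, -0.04, -0.03], [-0.04, -0.04, -0.03], [-0.04, -0.04, 0.46], [-0.04, -0.04, 1.52], [-0.04, -0.04, 2.58]])
```

Request:
move_arm(offset=[[0,0.5,-0.15],[0,0.9,-0.15],[0.07,1.3,-0.15],[0.18,1.75,-0.15],[0.2,2.2,-0.15]], twist=[[0,0,0],[0,0,0],[0,0,0.5],[0,0,1.5],[0,0,2.6]], gripper=[0,0,0,0,0])

```text
t: 4.8
tcp_pos: [0.5127, -0.1537, 0.069]
eef_rot: [-0.002, 0.652, 0.758, -0.0]
contact_force: [-2.8, 0.3, 0.8]
finger_gap: 0.0001
```

Run:
```python
from h import *
p,q,s=tip();th=theta();print(p,th,s['joints'][5],s['contact_force'])
w=[pushp(a,.021,.068) for a in(1.68,1.56,1.44,1.32,1.2)]
print(rows(w))
for n in('scene','side'): cv2.imwrite(f'pics/{n}3.png',r.get_image(n)[:,:,::-1])
a=cv2.imread('pics/scene3.png')[150:400,180:480];b=cv2.imread('pics/side3.png')[200:400,200:440]
cv2.imwrite('pics/m3.png',np.hstack([cv2.resize(a,(400,333)),cv2.resize(b,(400,333))]))
```

```text
[ 0.51273842 -0.15366653  0.06897482] 1.7205567637395915 -1.4914941036026217 [-2.79080176  0.32246898  0.77572744]
([[0.05, 0.3, 0.04], [0.09, 0.67, 0.04], [0.08, 1.04, 0.04], [0.03, 1.4, 0.03], [-0.06, 1.75, 0.03]], [[-0.03, -0.03, 0.8], [-0.04, -0.03, 1.65], [-0.04, -0.02, 2.5], [-0.04, -0.02, 3.35], [-0.04, -0.02, 4.2]])
```

View pics/m3.png

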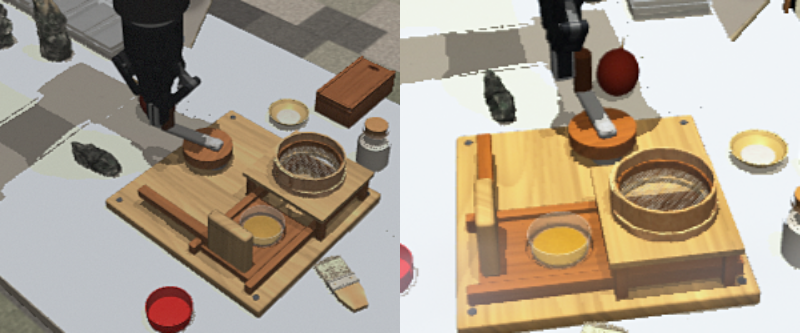

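The lever is turning: the post is now ahead of the fingers at (583,70) in the side half. The force is about 3 N, so I'll continue.

Request:
move_arm(offset=[[0.05,0.3,0],[0.08,0.7,0],[0.08,1.05,0],[0.03,1.4,0],[-0.06,1.75,0]], twist=[[0,0,0.8],[0,0,1.65],[0,0,2.5],[0,0,3.35],[0,0,4.2]], gripper=[0,0,0,0,0])

```text
t: 5.32
tcp_pos: [0.5581, -0.1478, 0.0699]
eef_rot: [-0.001, 0.8, 0.6, 0.0]
contact_force: [-1.6, -0.5, 0.1]
finger_gap: -0.0001
```

Run:
```python
from h import *
p,q,s=tip();th=theta();print(p,th,s['joints'][5],s['contact_force'])
w=[pushp(a,.021,.068) for a in(1.1,.98,.86,.74,.62)]
print(rows(w))
```

```text
[ 0.55812497 -0.14781366  0.06985847] 1.2858140398619489 -1.931184694080142 [-1.59808209 -0.54281567  0.0771608 ]
([[-0.04, 0.24, 0.07], [-0.05, 0.59, 0.07], [-0.11, 0.94, 0.07], [-0.21, 1.28, 0.07], [-0.35, 1.61, 0.07]], [[-0.02, -0.02, 0.75], [-0.02, -0.02, 1.6], [-0.02, -0.02, 2.45], [-0.02, -0.02, 3.29], [-0.02, -0.02, 4.14]])
```

Request:
move_arm(offset=[[-0.04,0.25,0.07],[-0.05,0.6,0.07],[-0.1,0.95,0.07],[-0.2,1.3,0.07],[-0.35,1.6,0.07]], twist=[[0,0,0.75],[0,0,1.6],[0,0,2.45],[0,0,3.3],[0,0,4.1]], gripper=[0,0,0,0,0])

```text
t: 5.73
tcp_pos: [0.595, -0.167, 0.0691]
eef_rot: [-0.001, 0.909, 0.416, 0.001]
contact_force: [-0.2, 1.0, 0.4]
finger_gap: -0.0001
```

Run:
```python
from h import *
p,q,s=tip();th=theta();print(p,th,s['joints'][5],s['contact_force'])
w=[pushp(a,.021,.068) for a in(.5,.38,.27,.2,.15)]
print(rows(w))
for n in('scene','side'): cv2.imwrite(f'pics/{n}4.png',r.get_image(n)[:,:,::-1])
a=cv2.imread('pics/scene4.png')[150:400,180:480];b=cv2.imread('pics/side4.png')[200:400,200:440]
cv2.imwrite('pics/m4.png',np.hstack([cv2.resize(a,(400,333)),cv2.resize(b,(400,333))]))
```

```text
[ 0.59499031 -0.16698114  0.06906783] 0.8580558034921475 -2.321145297634301 [-0.18654475  1.01186097  0.35580467]
([[-0.07, 0.34, 0.04], [-0.14, 0.67, 0.04], [-0.25, 0.97, 0.04], [-0.33, 1.15, 0.04], [-0.4, 1.28, 0.04]], [[-0.02, -0.02, 0.91], [-0.02, -0.02, 1.75], [-0.02, -0.02, 2.53], [-0.02, -0.02, 3.03], [-0.02, -0.02, 3.38]])
```

View pics/m4.png

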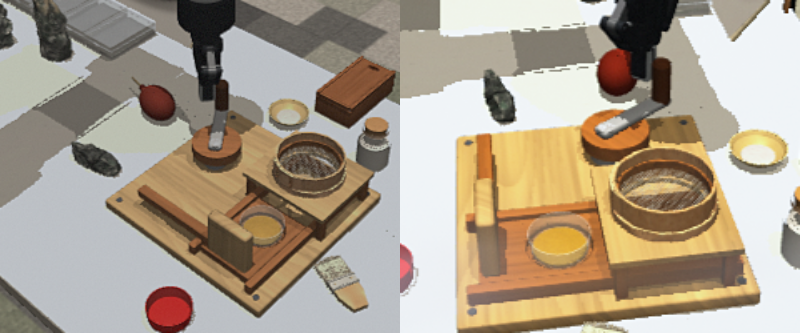

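The lever is now pointing forward-left at roughly 0.6 rad, and the other objects look unmoved. I'll continue to about 0.15 and then measure.

Request:
move_arm(offset=[[-0.07,0.35,0.04],[-0.15,0.67,0.04],[-0.25,0.97,0.04],[-0.33,1.15,0.04],[-0.4,1.28,0.04]], twist=[[0,0,0.9],[0,0,1.75],[0,0,2.5],[0,0,3.0],[0,0,3.3]], gripper=[0,0,0,0,0])

```text
t: 6.25
tcp_pos: [0.6135, -0.1959, 0.0687]
eef_rot: [-0.001, 0.967, 0.256, 0.001]
contact_force: [0.3, 2.0, 0.6]
finger_gap: 0.0001
```

Run:
```python
from h import *
p,q,s=tip();th=theta();print(p,th,s['joints'][5],s['contact_force'])
w=[pushp(a,.021,.068) for a in(.15,.1,.05,.0)]
print(rows(w))
for n,(y,x) in dict(scene=(190,290),side=(200,290)).items():
    b=r.get_image(n)[:,:,::-1];cv2.imwrite(f'pics/{n}5.png',b)
    cv2.imwrite(f'pics/{n}5c.png',cv2.resize(b[y:y+110,x:x+130],None,fx=5,fy=5,interpolation=cv2.INTER_CUBIC))
    for a in(.3,.2,.1,0,-.1):
        print(n,a,proj(n,[W(.024+.075*np.cos(a),.095+.075*np.sin(a),.096),W(.024+.075*np.cos(a),.095+.075*np.sin(a),.056)]).round(1).tolist())
```

```text
[ 0.61348096 -0.19593466  0.06869757] 0.5176244875620766 -2.6135549560225786 [0.31978553 2.00363728 0.58999228]
([[-0.02, -0.03, 0.03], [-0.04, 0.1, 0.03], [-0.08, 0.24, 0.03], [-0.12, 0.38, 0.03]], [[-0.01, -0.03, 0.13], [-0.01, -0.03, 0.48], [-0.01, -0.03, 0.83], [-0.01, -0.03, 1.19]])
scene 0.3 [[359.3, 214.3], [358.9, 231.4]]
scene 0.2 [[363.0, 215.5], [362.5, 232.6]]
scene 0.1 [[366.5, 216.9], [366.0, 234.0]]
scene 0 [[369.9, 218.5], [369.2, 235.6]]
scene -0.1 [[372.9, 220.3], [372.3, 237.4]]
side 0.3 [[364.4, 242.2], [363.8, 262.5]]
side 0.2 [[366.5, 244.5], [365.8, 264.9]]
side 0.1 [[368.1, 246.9], [367.4, 267.3]]
side 0 [[369.4, 249.4], [368.6, 269.9]]
side -0.1 [[370.1, 251.9], [369.3, 272.6]]
```

View pics/scene5c.png

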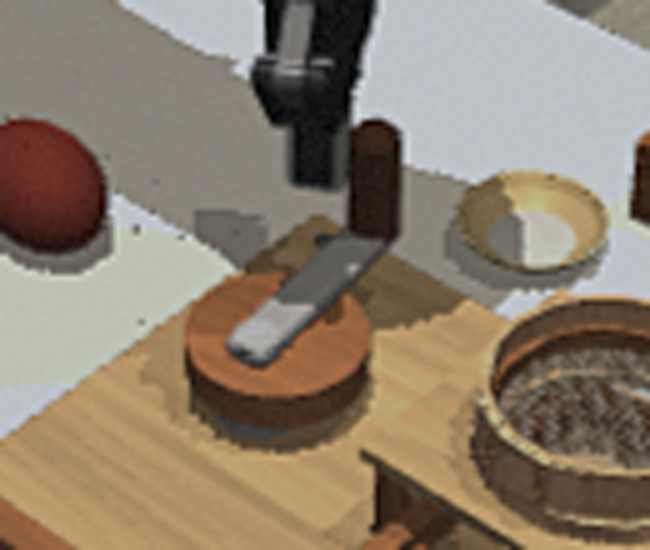

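View pics/side5c.png

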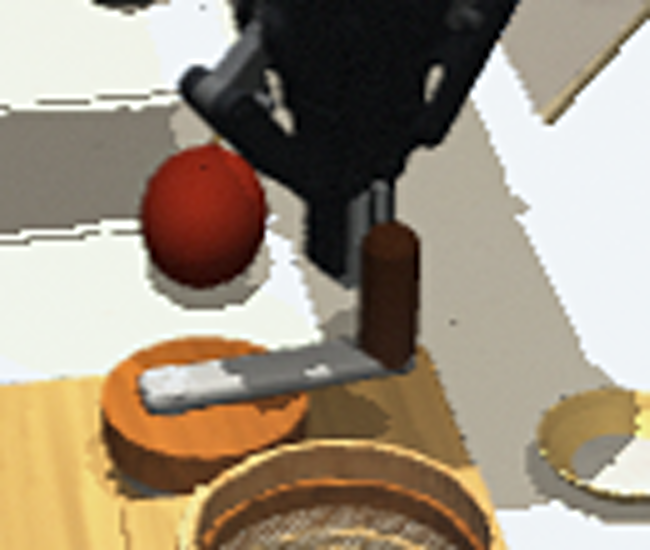

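The post top is at (365.4,215.6) in the scene view and (368,247) in the side view, giving about 0.13 rad. I'll push to 0.

Request:
move_arm(offset=[[-0.04,0.1,0],[-0.08,0.24,0],[-0.12,0.36,0],[-0.12,0.36,0],[-0.12,0.36,0]], twist=[[0,0,0.4],[0,0,0.8],[0,0,1.1],[0,0,1.1],[0,0,1.1]], gripper=[0,0,0,0,0])

```text
t: 6.77
tcp_pos: [0.6151, -0.2053, 0.069]
eef_rot: [-0.001, 0.979, 0.202, 0.001]
contact_force: [0.1, 0.5, 0.3]
finger_gap: -0.0
```

Run:
```python
from h import *
p,q,s=tip();th=theta();print(p,th,s['joints'][5],s['contact_force'])
w=[pushp(a,.021,.068) for a in(.05,.0,-.05)]
print(rows(w))
for n,(y,x) in dict(scene=(190,290),side=(200,290)).items():
    b=r.get_image(n)[:,:,::-1];cv2.imwrite(f'pics/{n}6.png',b)
    cv2.imwrite(f'pics/{n}6c.png',cv2.resize(b[y:y+110,x:x+130],None,fx=5,fy=5,interpolation=cv2.INTER_CUBIC))
```

```text
[ 0.6150704  -0.20527465  0.06898184] 0.40781907088323344 -2.7088134469840064 [0.07622804 0.49387194 0.32471626]
([[0.04, -0.12, 0.04], [0.01, 0.02, 0.04], [-0.02, 0.16, 0.04]], [[-0.01, -0.03, -0.21], [-0.01, -0.03, 0.14], [-0.01, -0.03, 0.49]])
```

View pics/scene6c.png

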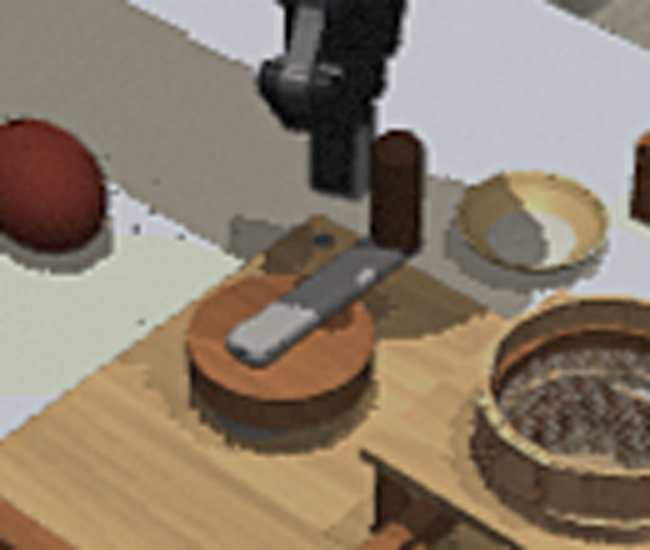

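View pics/side6c.png

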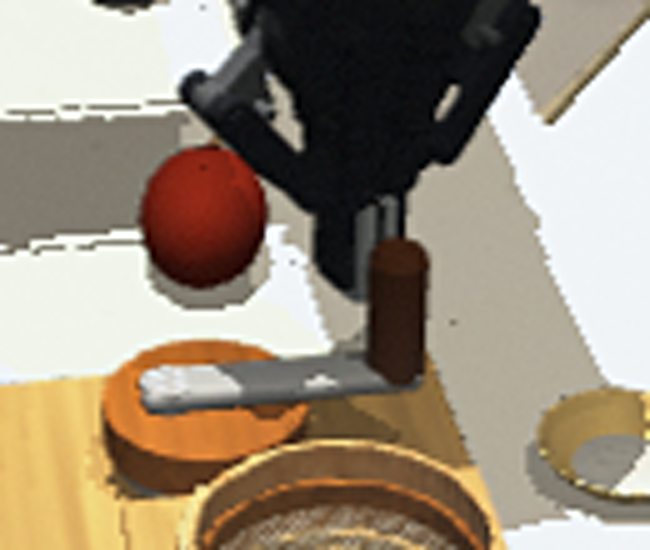

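The post top is at (369.6,218) in the scene view and (369.8,250.4) in the side view, so the angle is 0.00 ± 0.02. I'll retreat and lift.

Request:
move_arm(offset=[[0,-0.6,0],[0,-0.9,-0.8],[0,-0.9,-2.2],[0,-0.9,-3.6],[0,-0.9,-4.4]], twist=[[0,0,0],[0,0,0],[0,0,0],[0,0,0],[0,0,0]], gripper=[0,0,0,0,0])

```text
t: 7.28
tcp_pos: [0.6069, -0.1844, 0.1831]
eef_rot: [0.0, 0.979, 0.203, 0.003]
contact_force: [1.1, -0.8, -0.0]
finger_gap: -0.0002
```

Run:
```python
from h import *
p,q,s=tip();th=theta();print(p,th,s['contact_force'])
g=W(-.103-.011-.025,-.035,.16);print(g)
w=lin(p,th,g,np.pi/2+pose[2],11)
print(rows(w[0:5]));print(rows(w[-1:]))
```

```text
[ 0.60688531 -0.18440139  0.18307755] 0.40953293305154387 [ 1.12087912 -0.8165826  -0.02260559]
[ 0.38476522 -0.353354    0.16      ]
([[-0.99, 0.24, 0.08], [-1.97, 0.48, 0.16], [-2.96, 0.73, 0.24], [-3.94, 0.97, 0.31], [-4.93, 1.21, 0.39]], [[0.02, -0.05, -1.0], [0.02, -0.05, -2.0], [0.02, -0.05, -3.01], [0.02, -0.05, -4.01], [0.03, -0.05, -5.01]])
([[-10.85, 2.66, 0.86]], [[0.04, -0.04, -11.02]])
```

Request:
move_arm(offset=[[-1,0.24,0],[-2,0.5,0],[-3,0.75,0],[-4,1,0],[-5,1.2,0]], twist=[[0,0,-1],[0,0,-2],[0,0,-3],[0,0,-4],[0,0,-5]], gripper=[0,0,0,0,0])

```text
t: 7.7
tcp_pos: [0.5029, -0.2617, 0.1825]
eef_rot: [0.001, 0.891, 0.453, 0.003]
contact_force: [0.5, -1.5, 0.1]
finger_gap: -0.0
```

Run:
```python
from h import *
p,q,s=tip();th=theta();print(p,th,s['contact_force'])
g=W(-.103-.011-.025,-.035,.16);print(g)
w=lin(p,th,g,np.pi/2+pose[2],5)
print(rows(w))
for n,(y,x) in dict(scene=(190,230),side=(200,220)).items():
    b=r.get_image(n)[:,:,::-1];cv2.imwrite(f'pics/{n}7.png',b)
    cv2.imwrite(f'pics/{n}7c.png',cv2.resize(b[y:y+200,x:x+230],None,fx=3,fy=3,interpolation=cv2.INTER_CUBIC))
```

```text
[ 0.50290113 -0.26166213  0.18251963] 0.9405760008496679 [ 0.5170933  -1.53047914  0.13915693]
[ 0.38476522 -0.353354    0.16      ]
([[-1.15, -0.33, 0.17], [-2.3, -0.66, 0.35], [-3.45, -1.0, 0.52], [-4.6, -1.33, 0.69], [-5.75, -1.66, 0.87]], [[0.04, -0.04, -1.19], [0.05, -0.04, -2.38], [0.05, -0.03, -3.57], [0.05, -0.03, -4.76], [0.05, -0.03, -5.95]])
```

View pics/scene7c.png

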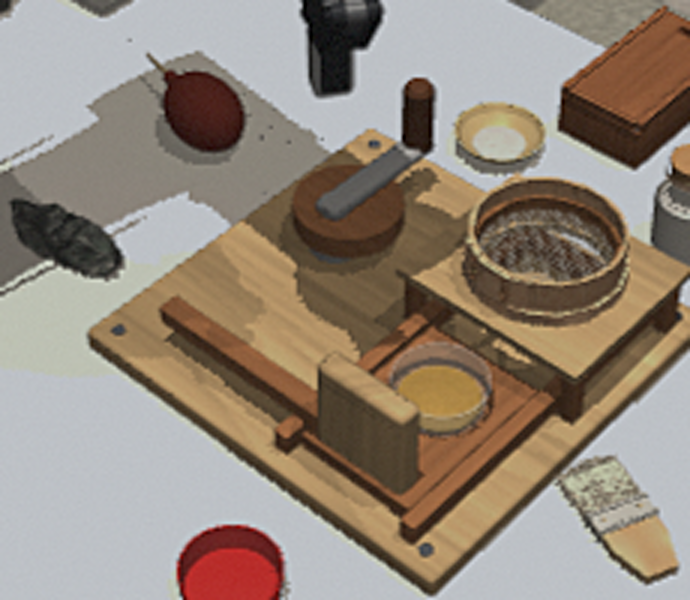

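View pics/side7c.png

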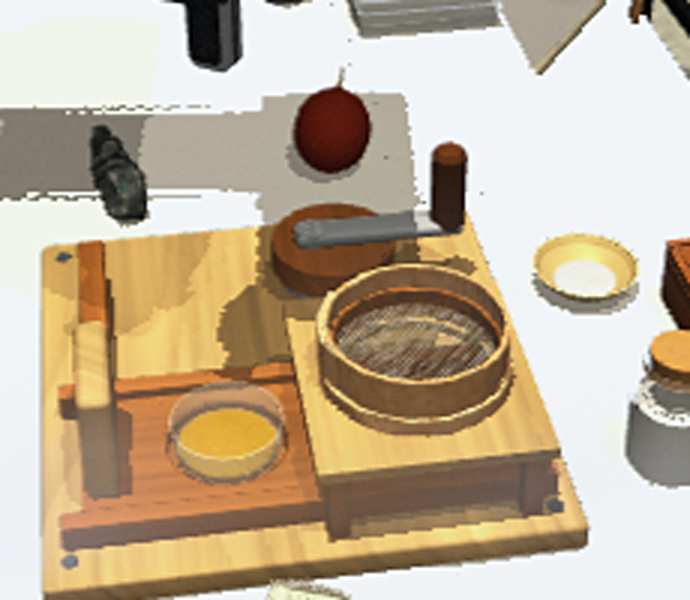

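The lever is clear and points straight forward, with the post top again measuring about 0. Nothing else has moved, so I go behind the push block.

Request:
move_arm(offset=[[-1.15,-0.33,0.1],[-2.3,-0.66,0.2],[-3.45,-1.0,0.4],[-4.6,-1.33,0.6],[-5.75,-1.66,0.85]], twist=[[0,0,-1.1],[0,0,-2.3],[0,0,-3.5],[0,0,-4.7],[0,0,-5.9]], gripper=[0,0,0,0,0])

```text
t: 8.22
tcp_pos: [0.3819, -0.3538, 0.1609]
eef_rot: [0.002, 0.711, 0.703, 0.003]
contact_force: [-0.3, 0.2, 0.6]
finger_gap: -0.0002
```

Run:
```python
from h import *
p,q,s=tip();th=theta();print(p,th,s['contact_force'])
g=W(-.103-.011-.025,-.035,.066)
w=lin(p,th,g,np.pi/2+pose[2],4)
print(rows(w),r.observe()['joints'])
```

```text
[ 0.38194144 -0.35377459  0.16090166] 1.5602856668538507 [-0.27157949  0.15597048  0.62469225]
([[0.0, 0.02, 0.95], [0.01, 0.04, 1.9], [0.01, 0.07, 2.85], [0.01, 0.09, 3.8]], [[0.06, -0.01, -0.01], [0.06, -0.01, -0.02], [0.06, -0.01, -0.03], [0.06, -0.01, -0.04]]) [-0.37225412  0.16255673 -0.42677219 -0.00379207 -0.97584823 -1.20693938]
```

Request:
move_arm(offset=[[0,0,0.95],[0,0,1.9],[0,0,2.8],[0,0,3.7],[0,0,3.7]], twist=[[0.06,0,0],[0.06,0,0],[0.06,0,0],[0.06,0,0],[0.06,0,0]], gripper=[0,0,0,0,0])

```text
t: 8.63
tcp_pos: [0.3802, -0.3519, 0.0647]
eef_rot: [-0.003, 0.711, 0.703, -0.001]
contact_force: [-1.0, 0.2, -0.3]
finger_gap: -0.0001
```

Run:
```python
from h import *
p,q,s=tip();th=theta();print(p,th,s['contact_force'])
w=[(W(x-.114,-.035,.068),np.pi/2+pose[2]) for x in(-.012,0,.012,.024,.036,.09)]
print(rows(w))
```

```text
[ 0.38015764 -0.35193574  0.0647178 ] 1.5600769118297015 [-1.04013861  0.20738619 -0.30644618]
([[-0.05, 0.7, -0.14], [-0.05, 1.18, -0.14], [-0.05, 1.66, -0.14], [-0.05, 2.14, -0.14], [-0.04, 2.62, -0.15], [-0.04, 4.78, -0.16]], [[-0.05, -0.04, -0.04], [-0.05, -0.04, -0.04], [-0.05, -0.04, -0.04], [-0.05, -0.04, -0.04], [-0.05, -0.04, -0.04], [-0.05, -0.04, -0.04]])
```

Request:
move_arm(offset=[[-0.05,0.6,-0.1],[-0.05,0.95,-0.1],[-0.05,1.3,-0.1],[-0.05,1.65,-0.1],[-0.05,2.0,-0.1]], twist=[[0,0,0],[0,0,0],[0,0,0],[0,0,0],[0,0,0]], gripper=[0,0,0,0,0])

```text
t: 9.05
tcp_pos: [0.4312, -0.3537, 0.0678]
eef_rot: [-0.003, 0.711, 0.703, -0.0]
contact_force: [-2.4, 0.4, 2.0]
finger_gap: 0.0003
```

Run:
```python
from h import *
p,q,s=tip();th=theta();print(p,th,s['contact_force'])
w=[(W(x-.114,-.035,.068),np.pi/2+pose[2]) for x in(.03,.04,.05,.06,.07,.09)]
print(rows(w))
for n,(y,x) in dict(scene=(190,230),side=(200,220)).items():
    b=r.get_image(n)[:,:,::-1]
    cv2.imwrite(f'pics/{n}8c.png',cv2.resize(b[y:y+200,x:x+230],None,fx=2,fy=2,interpolation=cv2.INTER_CUBIC))
```

```text
[ 0.43119342 -0.35372995  0.06781781] 1.5604662009660464 [-2.43364933  0.42994715  2.01073722]
([[0.0, 0.34, -0.01], [0.01, 0.74, -0.01], [0.01, 1.14, -0.01], [0.01, 1.54, -0.01], [0.01, 1.94, -0.02], [0.01, 2.74, -0.02]], [[-0.05, -0.03, -0.03], [-0.05, -0.03, -0.03], [-0.05, -0.03, -0.03], [-0.05, -0.03, -0.03], [-0.05, -0.03, -0.03], [-0.05, -0.03, -0.03]])
```

View pics/side8c.png

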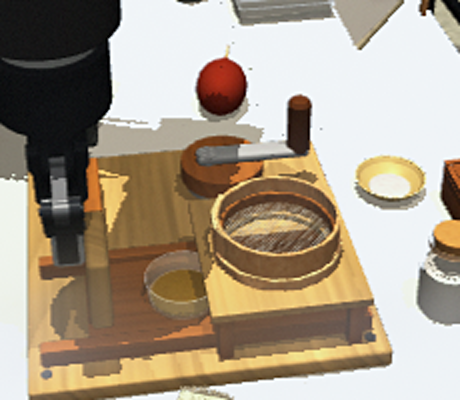

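The slide is moving: the dish has reached the edge of the sieve table at (185,285), and the force is about 2.4 N. I'll continue.

Request:
move_arm(offset=[[0,0.35,0],[0,0.75,0],[0,1.1,0],[0,1.5,0],[0,1.85,0]], twist=[[0,0,0],[0,0,0],[0,0,0],[0,0,0],[0,0,0]], gripper=[0,0,0,0,0])

```text
t: 9.57
tcp_pos: [0.4793, -0.3542, 0.0672]
eef_rot: [-0.003, 0.711, 0.704, -0.0]
contact_force: [-2.7, 0.9, 1.5]
finger_gap: -0.0001
```

Run:
```python
from h import *
p,q,s=tip();print(p,s['contact_force'])
w=[(W(x-.114,-.035,.068),np.pi/2+pose[2]) for x in(.08,.09,.095)]
print(rows(w))
```

```text
[ 0.47932365 -0.35423486  0.06720842] [-2.65978248  0.94995371  1.51208182]
([[0.01, 0.42, -0.03], [0.01, 0.82, -0.03], [0.01, 1.02, -0.04]], [[-0.04, -0.03, -0.03], [-0.04, -0.03, -0.03], [-0.04, -0.03, -0.03]])
```

Request:
move_arm(offset=[[0,0.25,0],[0,0.45,0],[0,0.6,0],[0,0.72,0],[0,0.8,0]], twist=[[0,0,0],[0,0,0],[0,0,0],[0,0,0],[0,0,0]], gripper=[0,0,0,0,0])

```text
t: 9.98
tcp_pos: [0.4996, -0.3545, 0.0671]
eef_rot: [-0.003, 0.711, 0.704, -0.0]
contact_force: [-2.4, 0.3, 1.3]
finger_gap: -0.0001
```

Run:
```python
from h import *
p,q,s=tip();print(p,s['contact_force'])
w=[(W(x-.114,-.035,.068),np.pi/2+pose[2]) for x in(.08,.09,.095)]
print(rows(w))
for n,(y,x) in dict(scene=(190,230),side=(200,220)).items():
    b=r.get_image(n)[:,:,::-1]
    cv2.imwrite(f'pics/{n}9c.png',cv2.resize(b[y:y+200,x:x+230],None,fx=2,fy=2,interpolation=cv2.INTER_CUBIC))
cv2.imwrite('pics/m9.png',np.hstack([cv2.resize(cv2.imread(f'pics/{n}9c.png'),(400,348)) for n in('scene','side')]))
```

```text
[ 0.49962738 -0.3544719   0.0671205 ] [-2.40234099  0.29925602  1.32197446]
([[0.01, -0.39, -0.03], [0.01, 0.01, -0.04], [0.01, 0.21, -0.04]], [[-0.04, -0.03, -0.03], [-0.04, -0.03, -0.03], [-0.04, -0.03, -0.03]])
```

View pics/m9.png

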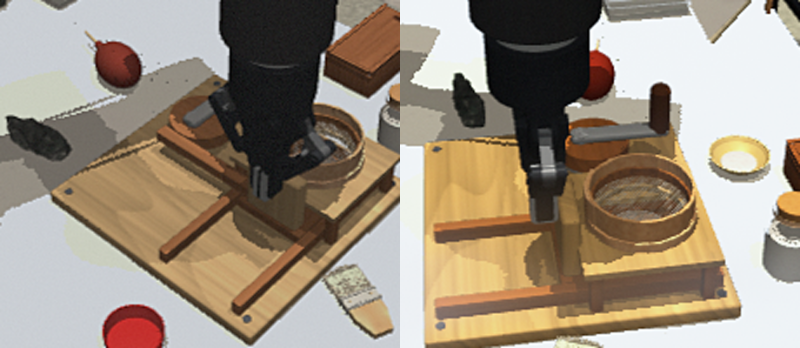

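The slide is nearly home, but there is still no rise in force. I'll push in small steps until it reaches the stop.

Request:
move_arm(offset=[[0,0.08,0],[0,0.16,0],[0,0.2,0]], twist=[[0,0,0],[0,0,0],[0,0,0]], gripper=[0,0,0])

```text
t: 10.33
tcp_pos: [0.4998, -0.3544, 0.067]
eef_rot: [-0.006, 0.711, 0.703, -0.002]
contact_force: [-17.9, -0.2, 13.6]
finger_gap: 0.0
```

The tool stopped at 0.4998, against a predicted home of 0.4995, with 18 N on it. I'll back off along -x, lift, and check.

Request:
move_arm(offset=[[0,-0.6,0],[0,-1.6,0],[0,-2.6,-0.5],[0,-3.0,-1.8],[0,-3.0,-3.4]], twist=[[0,0,0],[0,0,0],[0,0,0],[0,0,0],[0,0,0]], gripper=[0,0,0,0,0])

```text
t: 10.75
tcp_pos: [0.422, -0.3532, 0.1517]
eef_rot: [-0.008, 0.711, 0.703, -0.003]
contact_force: [1.5, 0.1, 0.0]
finger_gap: 0.0
```

Request:
move_arm(offset=[[0,-1,-1],[0,-2,-2],[0,-2.5,-3],[0,-2.5,-4]], twist=[[0,0,0],[0,0,0],[0,0,0],[0,0,0]], gripper=[0,0,0,0])

```text
t: 11.08
tcp_pos: [0.3591, -0.353, 0.2549]
eef_rot: [-0.007, 0.712, 0.702, -0.003]
contact_force: [0.4, 0.3, -0.7]
finger_gap: 0.0002
```

Run:
```python
from h import *
p,q,s=tip();print(p,s['t'],s['contact_force'],np.abs(s['qd']).max())
for n,(y,x) in dict(scene=(190,250),side=(200,220)).items():
    b=r.get_image(n)[:,:,::-1].copy();cv2.imwrite(f'pics/{n}10.png',b)
    c=cv2.resize(b[y:y+200,x:x+230],None,fx=3,fy=3,interpolation=cv2.INTER_CUBIC)
    for tr,col in((.09,(0,255,0)),(.08,(0,0,255))):
        for u in proj(n,[W(-.103+tr,sy,.085) for sy in(-.065,-.005)]):
            cv2.circle(c,tuple(int(round(v)) for v in ((u-[x,y]+.5)*3)),3,col,-1)
    cv2.imwrite(f'pics/{n}10c.png',c)
```

```text
[ 0.35907345 -0.35298237  0.25485486] 11.0833 [ 0.44272715  0.28348881 -0.71128192] 0.6721623564001509
```

View pics/scene10c.png

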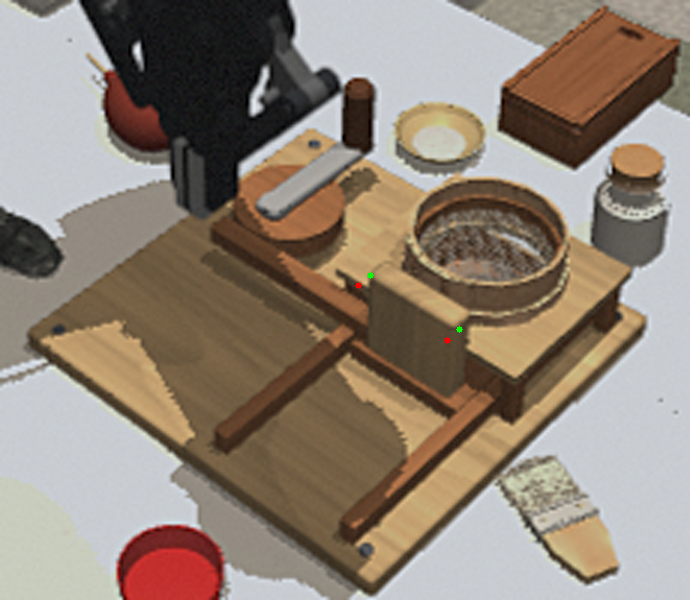

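View pics/side10c.png

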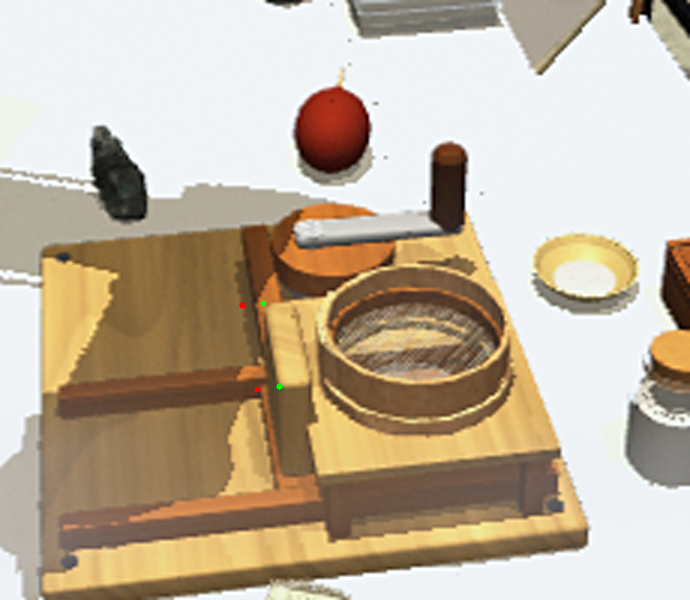

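The slide sits at the predicted home position: the green 90 mm markers lie on the block's rear top edge. The lever points straight forward, the bystanders are in place and the robot is clear, so I'm handing in.

Run:
```python
from workcell import r
print(r.job_done())
```

```text
the job is handed in; nothing more can be done
None
```

The cam is turned to its low point and the slide is pushed home. I handed the job in at about 11 s of the 50 s allowed.

- **Cam:** I pushed the lever round by its post with shut fingers, from about 2.17 rad to about 0. The two cameras gave 0.00 ± 0.02 rad once it was there, and about 0 (up to -0.05 in the side view) after the fingers had backed away.
- **Slide:** I then pushed it forward by the rear of the push block. The force stayed at about 2–3 N until it rose to 18 N at the stop. The tool stopped at x = 0.4998 m, against a predicted 0.4995 m, and the block's rear edge matched the 90 mm mark to about 1–2 mm in both pictures.
- **Other things:** The jar, brush, blower, stone and brass dish look unmoved in the last pictures, and the robot was touching nothing.
- **Not fully checked:** The glass dish is hidden under the sieve, so I did not see it directly at the end. It was still sitting in its well in the last picture that showed it. I infer the rest from the slide's position.

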